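# Fill the empty pockets of the silversmith's punch rack

## Robot

A 6-joint arm with a two-finger parallel gripper is mounted at the origin on the work surface. World frame = base frame: x ahead of the robot, y to its left, z up, the work surface at z = 0. Lengths are in mm, angles in rad, forces in N, time in s.
With the tool pointing down it reaches from about 325 to 775 mm from the base axis. Payload 5.5 kg.
Tool frame: the origin (TCP) lies on the centre line of the jaws, within the pads' length; the fingertips stand 19 mm ahead of it and the grasp point (between the pads) is the TCP (manip.tip_reach is the distance from the TCP to the fingertips, in mm); z points along the fingers, y is the line along which they close (so a half turn about z gives the same grasp; the last joint's range is limited). The gripper opens to 85 mm and grips with 20 to 120 N. Pads are 22 mm wide; open, the fingers measure 114 mm over their backs; the gripper's body (76 mm by 85 mm) begins 54 mm behind the grasp point. The pads swing forward as they close: fully open they stand 13 mm farther back than shut.
Start: joints at [1.212, 0.091, 1.231, -0, 1.82, -0.057], TCP at [178.348, 572.895, 250.275] pointing down, gripper open.
Joint ranges: [-2.87, 2.87], [-0.86, 2.18], [0.17, 2.46], [-1.51, 4.65], [0.06, 2.69], [-2.65, 2.65]. Speed limits (rad/s): [2.57, 2.57, 3.01, 3.14, 3.14, 3.14].

## Interface

Orientations are given as a rotation vector (axis times angle).
In Python, from bench import manip gives the robot as it stands.
- The arm moves only by the tool move_arm, never from a script. Its argument "motion" is a list of rows, each a list of 5 numbers: the shift along the tool's x, y, z in m, then the turn about the tool's z in degrees, then the finger opening in m, from 0 to 0.0854. In form: [[x, y, z, turn, hand], ...]. A call has 1 to 10 rows; each row is the pose to reach, as a shift and turn from the pose commanded when the call began, along the tool's axes at that moment; what a row does not reach only later rows make up. A row lasts 1/10 s, in which the tool goes at most 50 mm and 8.59 degrees, less where a joint would pass 70% of its speed; a pose out of reach is approached as far as the arm can. A call with a gripper value outside its range is refused whole. The fingers move at their own pace and stop on an object; "squeeze" is the grip in N (left out, the last holds). Time passes only in rows, so rows that repeat a pose let the fingers close. It gives the time, the measured TCP pose, the force, the opening and the grip force at its end, in the units of the state.
- manip.sense(): the state, without advancing time (a new reading comes with each control period).
- manip.grab_frame(name): name is "scene" or "top" or "wrist"; returns a dict with "img" (400x640x3 uint8, red, green, blue), "z_map" (400x640 float32, mm along the optical axis (not along the pixel's ray), 0 where there is no reading), "fx", "fy", "cx", "cy" (pixels), "k1" (the pictures are not rectified: a ray, as slopes to the right and down, at radius r is drawn at 1 + k1 r^2 times it, then the intrinsics apply), "cam_to_world" (4x4, takes a point from camera to world coordinates); the wrist camera has in their place "hand_eye" (4x4, takes a point from camera to tool coordinates, whose origin is the TCP and whose axes are the flange's). Camera axes: x right, y down, z forward; pixel columns grow to the right and rows downward; lengths in mm; the calibration is good to about 2 mm. A picture is of the moment at which its call begins: read the wrist's pose just before it.
- manip.sign_off(): hands the job in; it is judged then, once.
The state is a dict: "time": time; "joints": joint angles; "joint_vel": joint speeds; "joint_torque": joint torques, N m; "tcp_pos": TCP position; "orientation": TCP orientation; "force": force on the tool from outside, world axes, zero at the start; "ft_torque": the same for the moment, N m; "opening": finger opening in mm; "grasp_force": force on a finger pad.
Only numpy, scipy, OpenCV 4.12 (cv2) and the standard library are available. Lean on these libraries where they do the work, as an engineer would, in place of code of your own. Each camera call takes 0.05 s, during which the arm holds its last target. There are 200 camera calls.

## Task

Find the two empty pockets in the sloping punch rack and put the two spare punches from the bench into them, shank through both eyelets and pushed fully home until the shoulder rests against the front plate. Leave the punches already in the rack, the stout punch and the other things on the bench where they are.

Things in the scene. Friction and masses are not known exactly. Their poses are not given: they have to be found in the camera images.
- deck: sloped board of the fixed wooden punch rack, 322 mm wide, with a row of 5 pockets, 3 filled and 2 empty (varies). x runs 30 degrees below level, down the slope, away from the robot; y along the row; z out of the board, whose surface is at z = -40 mm, x -80 to 104 mm. Origin: middle pocket's nominal mouth, 115 mm above the bench. Home: punch origin at x = 0, body towards the robot, x axes parallel
- pocket0 (a point): nominal mouth of a pocket (deck frame, y -132 mm). Each pocket is a rigid fixed steel bracket: two plates 36 mm wide, 4 mm thick, from the board up to z = 19 mm. Front plate: face at x = 0, square 15 mm hole; rear plate: face at x = 60 mm, square 17 mm hole in line. Hole axis at z = 0, parallel to x
- pocket1 (a point): nominal mouth of the next pocket (deck y -66 mm). The brackets were screwed on by hand: each real one stands up to 9 mm to either side along deck y of its nominal place. Its point does not show that, so find the hole by sight or touch
- pocket2 (a point): nominal mouth of the middle pocket (deck y 0). Friction may keep a punch from sliding home by itself; push it. In the loose holes a seated punch sags 2 to 3 mm and tilts up to 0.08 rad
- pocket3 (a point): nominal mouth of the next pocket (deck y 66 mm)
- pocket4 (a point): nominal mouth of the last pocket (deck y 132 mm)
- spare0: spare steel punch lying on the bench, 160 mm long: dark square body 22 x 22 x 70 mm, in line with a round shank 12 mm in diameter, 90 mm long, its last 10 mm tapering to an 8 mm flat tip. Origin on the axis at the shoulder where body meets shank; x to the tip; the body spans x = -70 to 0 mm. 0.26 to 0.40 kg, centre of mass in the body, 10 to 25 mm behind the shoulder
- spare1: the other spare punch, the same as spare0
- racked0: punch already in a pocket of the rack, shoulder against the front plate; same kind, size and axes as spare0
- racked1: punch already in a pocket of the rack, shoulder against the front plate; same kind, size and axes as spare0
- racked2: punch already in a pocket of the rack, shoulder against the front plate; same kind, size and axes as spare0
- stout: bystander: a stouter steel punch lying among the spares, square body 30 x 30 x 70 mm, round shank 22 mm in diameter, which does not fit the pockets; origin on its axis at the shoulder, x to the tip
- bench_block: bystander: round steel bench block, 70 mm in diameter, 20 mm high; origin at the centre of its underside
- bracelet0: bystander: plain silver bangle lying flat, 72 mm across, 8 mm high; origin at its underside's centre
- bracelet1: bystander: plain silver bangle lying flat, 76 mm across, 10 mm high; origin at its underside's centre
- tin: bystander: closed tin, 60 mm across, 70 mm high; origin at its underside's centre
Not all that is in view belongs to the job. Leave any turquoise look-alike of the spare0 alone. What is shaped like the spare1 but purple is not meant.

How it is judged:
By the outcome, as a careful person would: the job done as asked, in the order asked, and still so for the second after the job is handed in, with the robot touching nothing.
It also fails if it takes over 72 s, if anything falls off the work surface, if the arm or the gripper's body presses on something with over 40 N, if the wrist force passes 120 N, or if a joint passes its speed limit or range.

## Working session

There is one attempt and no reset: what is moved stays moved. The work goes in short steps, Python scripts to look and compute and a tool call to move; the robot and the scene stay as the last step left them, time stands still between calls to the robot, and variables do not carry over. Pictures are saved under pics/ and viewed, at most 10 in all, crops included, and the job is handed in when it is done.

Besides the shell and the picture viewer there is one more tool, called after "Request:" by a JSON object that holds its "method" and its "body", one argument or row to a line. move_arm: Moves the arm, as the interface text tells. Its arguments: {"type":"object","properties":{"motion":{"type":"array"},"squeeze":{"type":"number"}},"required":["motion"]}

```bash
ls; mkdir -p pics; python3 - <<'E'
from bench import manip
import cv2,pickle
s=manip.sense();print(s)
d={}
for n in("scene","top","wrist"):
    f=manip.grab_frame(n);d[n]=f
    cv2.imwrite(f"pics/{n}0.png",f["img"][:,:,::-1])
    print(n,f["fx"],f["cx"],f["cy"],f["k1"],f.get("cam_to_world",f.get("hand_eye")))
pickle.dump((s,d),open("f0.pkl","wb"))
E
```

```text
pics
{'time': 0.0, 'joints': array([ 1.21231407e+00,  9.18778422e-02,  1.23188956e+00, -1.48441724e-05,
        1.81984456e+00, -5.67027995e-02]), 'joint_vel': array([ 0.00188682,  0.00149804, -0.0013557 , -0.00085536, -0.00015017,
        0.00036112]), 'joint_torque': array([ 5.63065369e-04, -4.58745754e+01, -4.18014693e+01, -2.31992717e-04,
        1.22751095e-02, -2.80918073e-05]), 'tcp_pos': array([178.24829821, 572.63948891, 249.13742124]), 'orientation': array([-0.47218231, -3.1054971 ,  0.00310808]), 'force': array([ 0.70701091, -0.58187847,  0.16768502]), 'ft_torque': array([ 0.01200619, -0.02433448,  0.0431273 ]), 'grasp_force': 0.0, 'opening': 85.53910810080515}
scene 378.3891326138759 321.8320984688531 201.306546561988 -0.07956003026989768 [[ 6.69233355e-01  5.28530517e-01 -5.22285562e-01  1.16987235e+03]
 [ 7.42998205e-01 -4.84469832e-01  4.61782037e-01 -5.71132680e+02]
 [-8.96570010e-03 -6.97097177e-01 -7.16920597e-01  9.25211750e+02]
 [ 0.00000000e+00  0.00000000e+00  0.00000000e+00  1.00000000e+00]]
top 370.04053667226134 320.37028025517645 201.49827624476538 -0.004813255840200374 [[ 1.06067442e-02 -9.84571457e-01  1.74661226e-01  3.60560498e+02]
 [-9.99906291e-01 -1.19551274e-02 -6.66963632e-03 -4.76098294e+01]
 [ 8.65483075e-03 -1.74574116e-01 -9.84605998e-01  1.24597068e+03]
 [ 0.00000000e+00  0.00000000e+00  0.00000000e+00  1.00000000e+00]]
wrist 310.63580985199354 316.8901222948634 195.74736454297306 -0.044379494509240426 [[ 1.62823639e-05 -9.60127645e-01 -2.79561989e-01  7.16768384e+01]
 [ 9.99999906e-01  1.36623124e-04 -4.10976028e-04 -5.00111643e-01]
 [ 4.32784078e-04 -2.79561956e-01  9.60127557e-01 -1.23111654e+02]
 [ 0.00000000e+00  0.00000000e+00  0.00000000e+00  1.00000000e+00]]
```

View pics/top0.png

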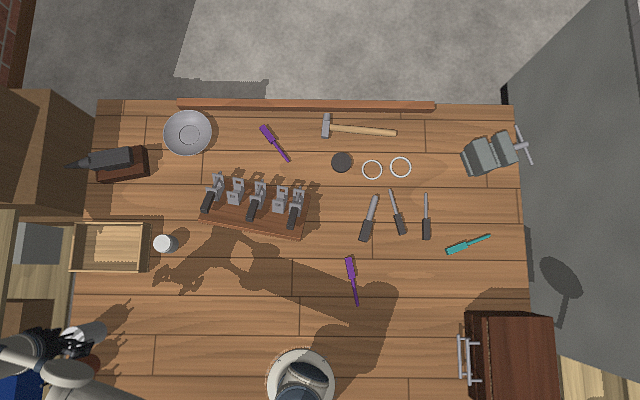

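View pics/scene0.png

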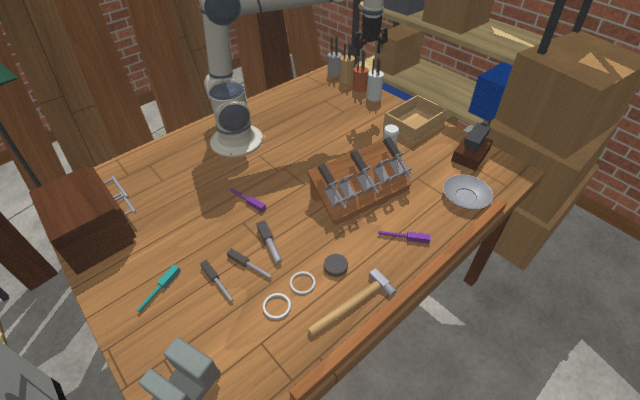

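Top view: three dark punches lie at (369,217), (397,212) and (426,216), and the look-alikes are purple at (275,142) and (352,280) and turquoise at (468,243). The thick one at (369,217) looks like the stout punch, so the spares should be (397,212) and (426,216). In the rack, pockets at about (212,195), (258,205) and (296,210) are filled. (236,190) and (280,200) look empty.

```bash
cat > h.py <<'E'
import numpy as np,cv2,pickle
from scipy.spatial.transform import Rotation as R
def T_of(s):
    T=np.eye(4);T[:3,:3]=R.from_rotvec(s["orientation"]).as_matrix();T[:3,3]=s["tcp_pos"];return T
def cloud(f,s=None):
    C=f["cam_to_world"] if "cam_to_world" in f else T_of(s)@f["hand_eye"]
    K=np.array([[f["fx"],0,f["cx"]],[0,f["fy"],f["cy"]],[0,0,1.]])
    v,u=np.mgrid[:400,:640]
    p=cv2.undistortPoints(np.stack([u,v],-1).reshape(-1,1,2).astype(float),K,np.array([f["k1"],0,0,0,0.])).reshape(400,640,2)
    z=f["z_map"];P=np.stack([p[...,0]*z,p[...,1]*z,z],-1)@C[:3,:3].T+C[:3,3]
    P[z<=0]=np.nan;return P
def project(f,X,s=None):
    C=f["cam_to_world"] if "cam_to_world" in f else T_of(s)@f["hand_eye"]
    K=np.array([[f["fx"],0,f["cx"]],[0,f["fy"],f["cy"]],[0,0,1.]])
    W=np.linalg.inv(C);return cv2.projectPoints(np.atleast_2d(X).astype(float),cv2.Rodrigues(W[:3,:3])[0],W[:3,3],K,np.array([f["k1"],0,0,0,0.]))[0][:,0]
E
python3 - <<'E'
from h import *
s,d=pickle.load(open("f0.pkl","rb"))
P=cloud(d["top"]);I=d["top"]["img"].astype(int)
# dark punch blobs lying on bench
for name,(u0,u1,v0,v1) in dict(A=(356,384,190,246),B=(385,410,184,240),C=(418,436,188,244)).items():
    Q=P[v0:v1,u0:u1].reshape(-1,3);ok=(Q[:,2]>8)
    q=Q[ok];c=q[:,:2].mean(0);w,V=np.linalg.eigh(np.cov((q[:,:2]-c).T));a=V[:,1]
    t=(q[:,:2]-c)@a;print(name,len(q),c.round(),a.round(3),np.ptp(t).round(),"z",np.percentile(q[:,2],[5,50,95]).round(),"ends",(c+a*t.min()).round(),(c+a*t.max()).round())
for n,uv in dict(tin=(164,243),bench=(390,260),A=(364,232),B=(402,226),C=(426,230)).items(): print(n,P[uv[1],uv[0]].round())
c=d["top"]["img"][160:250,190:440,::-1];cv2.imwrite("pics/c1.png",cv2.resize(c,None,fx=3.2,fy=3.2,interpolation=cv2.INTER_CUBIC))
# deck plane fit
Q=P[165:245,195:315].reshape(-1,3)
best=None;rng=np.random.default_rng(0)
Q=Q[(Q[:,2]>25)]
for _ in range(3000):
    a,b,e=Q[rng.choice(len(Q),3)];n=np.cross(b-a,e-a);l=np.linalg.norm(n)
    if l<1: continue
    n/=l;n*=np.sign(n[2]);
    if abs(n[2]-.866)>.04: continue
    k=np.sum(abs((Q-a)@n)<2.5)
    if best is None or k>best[0]: best=(k,n,a)
k,n,a=best;m=abs((Q-a)@n)<2.5;c=Q[m].mean(0);n=np.linalg.svd(Q[m]-c)[2][2];n*=np.sign(n[2])
print("deck",k,n,c,"yaw",np.degrees(np.arctan2(n[1],n[0])))
yaw=np.arctan2(n[1],n[0]);h=np.array([np.cos(yaw),np.sin(yaw)]);g=np.array([-h[1],h[0]])
q=Q[m];print("row extents",np.percentile(q[:,:2]@g,[.5,50,99.5]),"h",np.percentile(q[:,:2]@h,[.5,99.5]),"z",np.percentile(q[:,2],[.5,99.5]))
E
```

```text
A 373 [ 515. -215.] [-0.958  0.288] 161.0 z [16. 26. 32.] ends [ 603. -241.] [ 449. -195.]
B 244 [ 534. -313.] [-0.968 -0.249] 160.0 z [10. 19. 24.] ends [ 627. -289.] [ 472. -329.]
C 247 [ 520. -410.] [-0.999  0.042] 157.0 z [11. 18. 24.] ends [ 613. -414.] [ 456. -407.]
tin [430. 436.  70.]
bench [ 386. -291.   -3.]
A [ 476. -201.   29.]
B [ 498. -329.   20.]
C [ 486. -408.   21.]
deck 2529 [ 0.49024931 -0.08699588  0.86722969] [534.57863875 148.33255867  84.30374082] yaw -10.06252077929171
row extents [ 83.43232727 231.99648786 398.02513705] h [437.04019532 596.41599328] z [ 28.7360896 121.1886305]
```

View pics/c1.png

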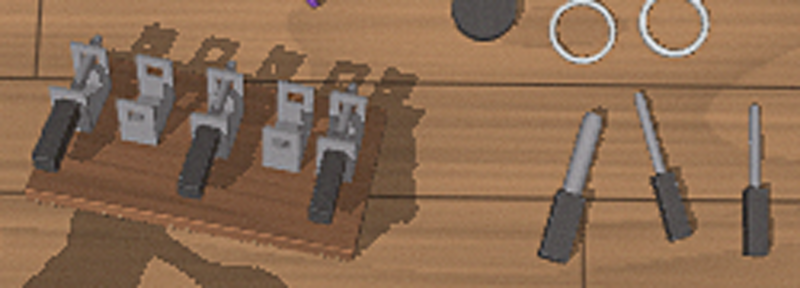

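The crop confirms it: the thick punch at crop (575,190) is the stout, and the slim ones at (665,165) and (757,180) are the spares. Their measured heights of about 21 mm and lengths of 160 mm match. The empty brackets are crop (145,100), which is pocket3, and (288,125), which is pocket1. I'll take a wrist view of the rack first.

```bash
cat >> h.py <<'E'
def go(s,pos,yaw):
    "shift (mm) and turn (deg) in tool axes to TCP pos with punch tip direction yaw (deg), tool x = -tip dir"
    T=T_of(s);d=T[:3,:3].T@(np.array(pos)-T[:3,3]);cur=np.degrees(np.arctan2(-T[1,0],-T[0,0]))
    print("shift",d.round(1),"turn",round((cur-yaw+180)%360-180,2),"curyaw",cur.round(2))
E
python3 - <<'E'
from h import *;from bench import manip
s=manip.sense();go(s,(501,156,225),-10)
E
```

```text
shift [-432.  -301.9   24.8] turn -7.29 curyaw -17.29
```

Request:
{"method": "move_arm", "body": {
  "motion": [
    [-0.432, -0.302, 0.025, -7.3, 0.0854],
    [-0.432, -0.302, 0.025, -7.3, 0.0854],
    [-0.432, -0.302, 0.025, -7.3, 0.0854],
    [-0.432, -0.302, 0.025, -7.3, 0.0854],
    [-0.432, -0.302, 0.025, -7.3, 0.0854],
    [-0.432, -0.302, 0.025, -7.3, 0.0854],
    [-0.432, -0.302, 0.025, -7.3, 0.0854],
    [-0.432, -0.302, 0.025, -7.3, 0.0854],
    [-0.432, -0.302, 0.025, -7.3, 0.0854],
    [-0.432, -0.302, 0.025, -7.3, 0.0854]
  ]
}}

```text
time: 1.15
tcp_pos: [484.9, 176.1, 226.4]
orientation: [0.274, 3.13, 0.0]
force: [0.7, 0.7, 0.0]
opening: 85.4
grasp_force: 0.0
```

Request:
{"method": "move_arm", "body": {
  "motion": [
    [0, 0, 0, 0, 0.0854],
    [0, 0, 0, 0, 0.0854],
    [0, 0, 0, 0, 0.0854]
  ]
}}

```text
time: 1.45
tcp_pos: [483.6, 178.8, 226.5]
orientation: [-0.272, -3.129, -0.001]
force: [-0.3, 0.6, 0.1]
opening: 85.0
grasp_force: 0.0
```

```bash
python3 - <<'E'
from h import *;from bench import manip
s=manip.sense();f=manip.grab_frame("wrist");pickle.dump((s,f),open("w1.pkl","wb"))
img=cv2.rotate(f["img"],cv2.ROTATE_180)[:,:,::-1];cv2.imwrite("pics/w1.png",cv2.resize(img,(800,500)))
P=cloud(f,s);Q=P[np.isfinite(P[...,0])]
# deck plane
Q=Q[Q[:,2]>25];rng=np.random.default_rng(0);best=None
for _ in range(2000):
    a,b,e=Q[rng.choice(len(Q),3)];n=np.cross(b-a,e-a);l=np.linalg.norm(n)
    if l<1: continue
    n/=l;n*=np.sign(n[2])
    if abs(n[2]-.866)>.04: continue
    k=np.sum(abs((Q-a)@n)<1.5)
    if best is None or k>best[0]: best=(k,n,a)
k,n,a=best;m=abs((Q-a)@n)<1.5;c=Q[m].mean(0);n=np.linalg.svd(Q[m][::5]-c,full_matrices=False)[2][2];n*=np.sign(n[2])
yaw=np.arctan2(n[1],n[0]);h=np.array([np.cos(yaw),np.sin(yaw)]);g=np.array([-h[1],h[0]])
q=Q[m];print(k,n,"yaw",np.degrees(yaw));print("g",np.percentile(q[:,:2]@g,[.2,99.8]),"h",np.percentile(q[:,:2]@h,[.2,99.8]),"z",np.percentile(q[:,2],[.2,99.8]))
E
```

```text
23429 [ 0.49136558 -0.08702827  0.86659445] yaw -10.04378927625161
g [ 84.37648115 643.67648611] h [438.18172067 596.73791162] z [ 29.01350214 120.14223764]
```

View pics/w1.png

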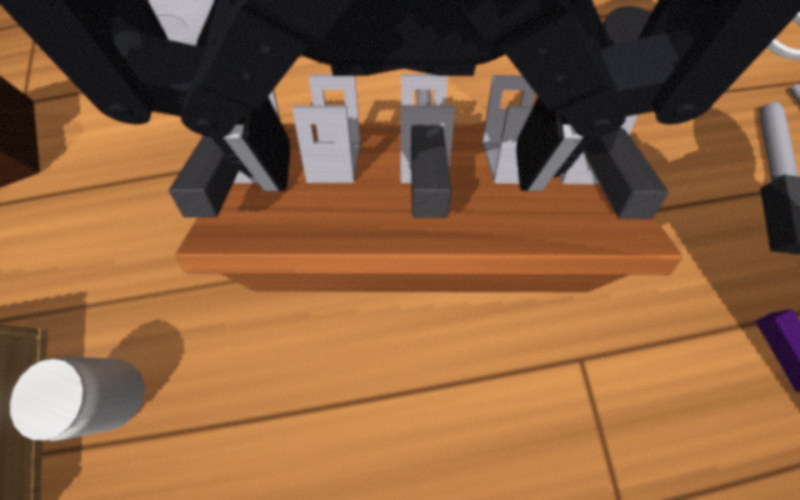

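Wrist view (flipped): the left empty front plate is at (327,145) with its hole at (322,132). The right one is near (508,150), partly behind a finger. The middle punch is seated. Next I'll get the plate edges in deck coordinates from the depth.

```bash
python3 - <<'E'
from h import *
yaw=np.radians(-10.04);h=np.array([np.cos(yaw),np.sin(yaw),0]);g=np.array([-h[1],h[0],0]);Z=np.array([0,0,1.])
X=h*.866-Z*.5;N=h*.5+Z*.866
s,f=pickle.load(open("w1.pkl","rb"));s0,d=pickle.load(open("f0.pkl","rb"))
for nm,P in dict(w=cloud(f,s),top=cloud(d["top"]),scene=cloud(d["scene"])).items():
    Q=P.reshape(-1,3);Q=Q[np.isfinite(Q[:,0])]
    O=h*527+g*240.8+Z*115
    D=(Q-O)@np.stack([X,g,N],1)
    b=D[(abs(D[:,2]+40)<3)&(D[:,0]>-80)&(D[:,0]<104)&(abs(D[:,1])<175)]
    e=b[(b[:,0]<-45)];print(nm,"board y",np.percentile(e[:,1],[.3,99.7]).round(1),"zmed",np.median(b[:,2]).round(2),"x",np.percentile(b[:,0],[.3,99.7]).round(1))
    for k in(-66,0,66):
        for x0,lab in((0,"front"),(60,"rear")):
            p=D[(abs(D[:,0]-x0-1)<8)&(abs(D[:,1]-k)<32)&(D[:,2]>-34)&(D[:,2]<25)]
            hi=p[p[:,2]>11]
            if len(p)>10:print(k,lab,len(p),"y",np.percentile(p[:,1],[1,99]).round(1),"ztop",np.percentile(p[:,2],99).round(1),"x",np.percentile(p[:,0],[10,50]).round(1))
E
```

```text
w board y [-156.6  161.4] zmed -39.54 x [-79.2 101. ]
-66 front 889 y [-65.9 -50.7] ztop 19.7 x [1.4 2.2]
-66 rear 998 y [-85.7 -50.8] ztop 19.2 x [61.3 62.2]
0 front 1192 y [-14.6  20.2] ztop 19.5 x [0.9 2.3]
0 rear 747 y [-14.8  19.4] ztop 19.7 x [61.  62.1]
66 front 2158 y [57.1 93.2] ztop 19.6 x [1.6 2.5]
66 rear 1054 y [57.  93.1] ztop 19.7 x [61.6 62.5]
top board y [-157.6  161.3] zmed -39.9 x [-79.8 102.4]
-66 front 130 y [-86.5 -51.1] ztop 20.9 x [-0.6  1.4]
-66 rear 114 y [-86.3 -52.1] ztop 21.3 x [59.4 61.4]
0 front 91 y [-15.2  19.6] ztop 20.8 x [-3.8  1.3]
0 rear 103 y [-14.3  20. ] ztop 20.5 x [59.3 61.1]
66 front 129 y [57.2 93. ] ztop 20.2 x [0.2 2. ]
66 rear 122 y [57.4 93.3] ztop 22.8 x [60.2 61.8]
scene board y [-159.5  147.8] zmed -38.85 x [-77.4 103.8]
-66 front 58 y [-88.2 -51.3] ztop 24.0 x [3.3 6.2]
-66 rear 54 y [-88.7 -51.4] ztop 22.7 x [63. 66.]
0 front 75 y [-16.3  20.3] ztop 23.9 x [-3.7  5.3]
0 rear 54 y [-17.3  18.4] ztop 23.8 x [57.8 65.8]
66 front 59 y [55.5 93.6] ztop 22.7 x [4.  6.5]
66 rear 50 y [51.9 93.2] ztop 22.2 x [62.5 65.6]
```

```bash
cat >> h.py <<'E'
yaw=np.radians(-10.04);h=np.array([np.cos(yaw),np.sin(yaw),0]);g=np.array([-h[1],h[0],0]);Zw=np.array([0,0,1.])
X=h*.866-Zw*.5;N=h*.5+Zw*.866
O=h*527+g*240.8+Zw*115+X*1.8+N*.5
L=O+g*75.2;Rr=O-g*68.5   # mouths of pocket3, pocket1
E
python3 - <<'E'
from h import *
s,f=pickle.load(open("w1.pkl","rb"));P=cloud(f,s).reshape(-1,3);P=P[np.isfinite(P[:,0])]
print("mouths",L.round(1),Rr.round(1))
D=P-O;hh=D@h;gg=D@g
for y0,y1 in((-60,-50),(-5,5)):
    m=(gg>y0)&(gg<y1)&(hh>-130)&(hh<-70)&(P[:,2]<125)
    q=np.stack([hh[m],P[m,2]],1);q=q[np.argsort(-q[:,1])]
    print(y0,len(q));print(q[::max(1,len(q)//45)].round(0).tolist())
# underlying scene camera? spares refined from top with edges
s0,d=pickle.load(open("f0.pkl","rb"));Q=cloud(d["top"])
I=d["top"]["img"].astype(int)
for n,(u0,u1,v0,v1) in dict(B=(385,410,184,240),C=(418,436,188,244)).items():
    q=Q[v0:v1,u0:u1].reshape(-1,3);q=q[q[:,2]>9];c=q[:,:2].mean(0)
    a=np.linalg.eigh(np.cov((q[:,:2]-c).T))[1][:,1];a*=np.sign(a[0]);b=np.array([-a[1],a[0]])
    t=(q[:,:2]-c)@a;w=(q[:,:2]-c)@b
    body=t<t.min()+65;sh=t>t.min()+80
    print(n,"yaw",np.degrees(np.arctan2(a[1],a[0])),"tail",(c+a*t.min()).round(1),"tip",(c+a*t.max()).round(1),"w body",np.percentile(w[body],[2,98]).round(1),"w shank",np.percentile(w[sh],[2,98]).round(1))
E
```

```text
mouths [575.8 219.  114.5] [550.7  77.5 114.5]
-60 878
[[-88.0, 121.0], [-87.0, 119.0], [-88.0, 119.0], [-91.0, 118.0], [-85.0, 118.0], [-85.0, 117.0], [-83.0, 117.0], [-92.0, 116.0], [-81.0, 116.0], [-80.0, 115.0], [-79.0, 115.0], [-92.0, 114.0], [-79.0, 113.0], [-94.0, 113.0], [-77.0, 112.0], [-94.0, 112.0], [-76.0, 111.0], [-74.0, 110.0], [-71.0, 110.0], [-95.0, 109.0], [-96.0, 109.0], [-97.0, 107.0], [-98.0, 105.0], [-90.0, 65.0], [-90.0, 57.0], [-90.0, 48.0], [-90.0, 39.0], [-90.0, 32.0], [-90.0, 18.0], [-90.0, 6.0], [-122.0, 1.0], [-106.0, 0.0], [-127.0, 0.0], [-90.0, -0.0], [-112.0, -0.0], [-130.0, -0.0], [-126.0, -1.0], [-112.0, -1.0], [-97.0, -1.0], [-90.0, -1.0], [-119.0, -1.0], [-121.0, -1.0], [-100.0, -1.0], [-113.0, -1.0], [-107.0, -1.0], [-97.0, -2.0], [-114.0, -2.0]]
-5 884
[[-88.0, 121.0], [-86.0, 119.0], [-86.0, 119.0], [-89.0, 118.0], [-85.0, 118.0], [-86.0, 117.0], [-84.0, 117.0], [-91.0, 116.0], [-82.0, 116.0], [-92.0, 115.0], [-93.0, 115.0], [-93.0, 114.0], [-77.0, 113.0], [-78.0, 113.0], [-94.0, 112.0], [-94.0, 112.0], [-74.0, 111.0], [-73.0, 111.0], [-96.0, 110.0], [-96.0, 109.0], [-97.0, 108.0], [-97.0, 107.0], [-98.0, 105.0], [-90.0, 65.0], [-90.0, 56.0], [-90.0, 50.0], [-90.0, 41.0], [-90.0, 32.0], [-90.0, 20.0], [-90.0, 5.0], [-109.0, 1.0], [-93.0, 0.0], [-90.0, 0.0], [-126.0, -0.0], [-119.0, -0.0], [-103.0, -0.0], [-125.0, -0.0], [-98.0, -0.0], [-120.0, -1.0], [-119.0, -1.0], [-123.0, -1.0], [-110.0, -1.0], [-125.0, -1.0], [-111.0, -1.0], [-127.0, -1.0], [-97.0, -2.0], [-127.0, -2.0]]
B yaw 14.481245989238783 tail [ 472.  -329.4] tip [ 626.8 -289.4] w body [-11.7   9.9] w shank [-6.   5.1]
C yaw -2.409015970264403 tail [ 455.5 -407. ] tip [ 612.6 -413.6] w body [-10.7  10. ] w shank [-5.9  5.2]
```

The board's lower front edge overhangs its support by 8 mm, at height 105. I can tuck a held punch's tip under it and raise the gripper to tilt the punch 30° in the jaws. First I'll grasp spare B, then pocket1.

```bash
python3 - <<'E'
from h import *;from bench import manip
s=manip.sense();go(s,(508.8,-319.9,150),14.5)
E
```

```text
shift [-110.7 -487.3   76.4] turn -24.39 curyaw -9.89
```

Request:
{"method": "move_arm", "body": {
  "motion": [
    [-0.022, -0.05, 0, -2.4, 0.07],
    [-0.044, -0.1, 0, -5, 0.07],
    [-0.05, -0.15, 0, -10, 0.07],
    [-0.06, -0.2, 0, -15, 0.07],
    [-0.07, -0.25, 0, -20, 0.07],
    [-0.08, -0.3, 0, -24.4, 0.07],
    [-0.09, -0.35, 0, -24.4, 0.07],
    [-0.1, -0.4, 0.03, -24.4, 0.07],
    [-0.111, -0.45, 0.05, -24.4, 0.07],
    [-0.111, -0.487, 0.076, -24.4, 0.07]
  ]
}}

```text
time: 2.5
tcp_pos: [511.8, -303.9, 161.6]
orientation: [-0.398, 3.114, -0.003]
force: [0.8, 0.3, 0.6]
opening: 69.9
grasp_force: 0.0
```

Request:
{"method": "move_arm", "body": {
  "motion": [
    [0, 0, 0, 0, 0.06],
    [0, 0, 0, 0, 0.06]
  ]
}}

```text
time: 2.7
tcp_pos: [510.6, -302.5, 159.9]
orientation: [0.394, -3.115, -0.003]
force: [-0.7, -0.1, 0.5]
opening: 59.6
grasp_force: 0.0
```

```bash
python3 - <<'E'
from h import *;from bench import manip
s=manip.sense();go(s,(508.8,-319.9,22),14.5)
f=manip.grab_frame("wrist");pickle.dump((s,f),open("w2.pkl","wb"))
P=cloud(f,s).reshape(-1,3);P=P[np.isfinite(P[:,0])]
m=(P[:,2]>9)&(P[:,2]<30)&(abs(P[:,0]-550)<100)
for n,t,tip in(("B",(472,-329.4),(626.8,-289.4)),("C",(455.5,-407),(612.6,-413.6))):
    t=np.array(t);a=np.array(tip)-t;a/=np.linalg.norm(a);b=np.array([-a[1],a[0]])
    q=P[m,:2]-t;k=(abs(q@b)<22)&(q@a>-15)&(q@a<180);q=P[m][k]
    c=q[:,:2].mean(0);a=np.linalg.eigh(np.cov((q[:,:2]-c).T))[1][:,1];a*=np.sign(a[0]);b=np.array([-a[1],a[0]]);u=(q[:,:2]-c)@a;w=(q[:,:2]-c)@b
    bd=u<u.min()+60
    print(n,len(q),np.degrees(np.arctan2(a[1],a[0])),"tail",(c+a*u.min()).round(1),"tip",(c+a*u.max()).round(1),"w",np.percentile(w[bd],[2,98]).round(1),"z",np.percentile(q[:,2],95))
E
```

```text
shift [  5.9 -16.7 137.9] turn -0.07 curyaw 14.43
B 3010 14.850873644203373 tail [ 472.6 -331.6] tip [ 628.3 -290.3] w [-10.6  10.6] z 22.321752040975507
C 3540 -1.8289786300501143 tail [ 455.7 -407.8] tip [ 616.1 -412.9] w [-11.5   9.5] z 22.415058912145646
```

Request:
{"method": "move_arm", "body": {
  "motion": [
    [0.005, -0.0175, 0.04, -0.2, 0.055],
    [0.005, -0.0175, 0.08, -0.2, 0.055],
    [0.005, -0.0175, 0.11, -0.2, 0.055],
    [0.005, -0.0175, 0.13, -0.2, 0.055],
    [0.005, -0.0175, 0.138, -0.2, 0.055],
    [0.005, -0.0175, 0.138, -0.2, 0.055],
    [0.005, -0.0175, 0.138, -0.2, 0.015],
    [0.005, -0.0175, 0.138, -0.2, 0.015],
    [0.005, -0.0175, 0.138, -0.2, 0.015],
    [0.005, -0.0175, 0.138, -0.2, 0.015]
  ],
  "squeeze": 40
}}

```text
time: 3.75
tcp_pos: [511.2, -322.1, 25.4]
orientation: [-0.399, 3.113, -0.003]
force: [-0.4, 2.0, 7.1]
opening: 20.9
grasp_force: 40.9
```

Request:
{"method": "move_arm", "body": {
  "motion": [
    [0, 0, 0, 0, 0.015],
    [0, 0, 0, 0, 0.015],
    [0, 0, 0, 0, 0.015]
  ]
}}

```text
time: 4.05
tcp_pos: [511.2, -322.1, 25.4]
orientation: [-0.399, 3.113, -0.003]
force: [-0.1, 1.4, 6.3]
opening: 20.8
grasp_force: 40.9
```

```bash
python3 - <<'E'
from h import *;from bench import manip
s=manip.sense();go(s,(345,-220,108.4),-10);go(s,(331.3,116,108.4),-10)
E
```

```text
shift [134.9 140.6 -83.7] turn 24.61 curyaw 14.61
shift [ 63.4 469.1 -84.3] turn 24.61 curyaw 14.61
```

Request:
{"method": "move_arm", "body": {
  "motion": [
    [0, 0, -0.03, 0, 0.015],
    [0.01, 0, -0.07, 0, 0.015],
    [0.045, 0.03, -0.084, 6, 0.015],
    [0.08, 0.06, -0.084, 12, 0.015],
    [0.11, 0.095, -0.084, 18, 0.015],
    [0.135, 0.135, -0.084, 24.6, 0.015],
    [0.13, 0.18, -0.084, 24.6, 0.015],
    [0.12, 0.225, -0.084, 24.6, 0.015],
    [0.11, 0.27, -0.084, 24.6, 0.015],
    [0.1, 0.3, -0.084, 24.6, 0.015]
  ]
}}

```text
time: 5.05
tcp_pos: [336.7, -54.4, 106.8]
orientation: [0.273, 3.129, 0.001]
force: [0.4, -0.7, -4.2]
opening: 21.1
grasp_force: 40.3
```

```bash
python3 - <<'E'
from h import *;from bench import manip
s=manip.sense();print(s["tcp_pos"],s["opening"],s["force"]);go(s,(331.3,116,108.4),-10.04)
E
```

```text
[336.69324259 -54.43929119 106.75782083] 21.0519775662374 [ 0.43891822 -0.7036672  -4.15175293]
shift [ 34.8 166.9  -1.6] turn 0.06 curyaw -9.98
```

Request:
{"method": "move_arm", "body": {
  "motion": [
    [0.012, 0.045, 0, 0, 0.015],
    [0.022, 0.09, 0, 0, 0.015],
    [0.032, 0.13, 0, 0, 0.015],
    [0.035, 0.155, 0, 0, 0.015],
    [0.035, 0.163, 0, 0, 0.015],
    [0.035, 0.163, 0, 0, 0.015],
    [0.035, 0.163, 0, 0, 0.015]
  ]
}}

```text
time: 5.75
tcp_pos: [331.4, 109.2, 106.7]
orientation: [-0.274, -3.129, 0.002]
force: [0.1, -0.0, -4.0]
opening: 21.0
grasp_force: 47.0
```

```bash
cat >> h.py <<'E'
def held(s,f):
    "profile of held punch + surroundings in plane through tool: (forward h mm from TCP, z from TCP) for |lateral|<4"
    T=T_of(s);P=cloud(f,s).reshape(-1,3);P=P[np.isfinite(P[:,0])];q=(P-T[:3,3])@T[:3,:3]
    m=(abs(q[:,1])<4)&(q[:,2]>-5);q=q[m];return np.stack([-q[:,0],-q[:,2],q[:,1]],1)
E
python3 - <<'E'
from h import *;from bench import manip
s=manip.sense();f=manip.grab_frame("wrist");pickle.dump((s,f),open("w3.pkl","wb"))
go(s,(331.3,116,108.4),-10.04);print(s["tcp_pos"],(s["tcp_pos"]-O)@h,(s["tcp_pos"]-O)@g)
q=held(s,f);q=q[np.argsort(q[:,0])]
for a in range(-60,150,6):
    k=q[(q[:,0]>=a)&(q[:,0]<a+6)]
    if len(k):print(a,k[:,1].max().round(1),np.median(k[:,1]).round(1),len(k),end=" | ")
cv2.imwrite("pics/w3.png",cv2.rotate(f["img"],cv2.ROTATE_180)[:,:,::-1])
E
```

```text
shift [ 1.3  6.7 -1.7] turn 0.02 curyaw -10.02
[331.38468684 109.17916181 106.69602435] -221.53266554774083 -75.52060853585262
-60 -105.6 -107.3 87 | -54 -105.8 -107.3 96 | -48 -105.6 -107.4 91 | -42 -2.5 -11.2 397 | -36 -2.1 -4.2 335 | -30 -1.4 -4.2 328 | -24 -2.2 -4.1 282 | -18 -2.8 -4.1 220 | -12 -2.5 -4.2 207 | -6 -2.7 -4.2 198 | 0 -2.2 -4.1 195 | 6 -2.6 -4.2 187 | 12 -2.7 -4.1 179 | 18 -2.6 -4.2 177 | 24 -2.9 -4.3 176 | 30 -4.1 -9.2 44 | 36 -8.3 -9.8 140 | 42 -8.1 -10.0 134 | 48 -10.4 -11.0 2 |
```

View pics/w3.png

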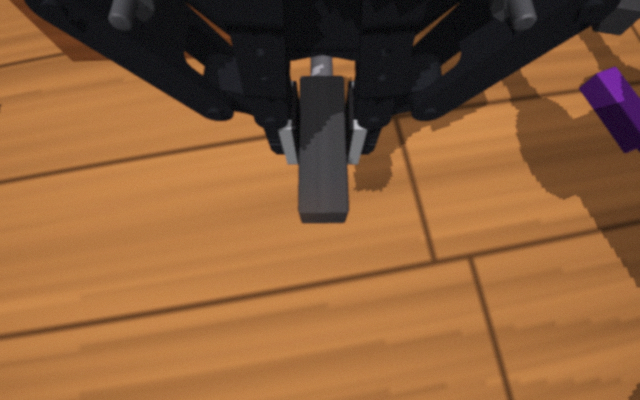

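The punch is held level at (322,145), with its body top 4.2 mm below the TCP. Now hook the tip under the edge and tilt.

Request:
{"method": "move_arm", "body": {
  "motion": [
    [0, 0.0067, 0, 0, 0.015],
    [-0.005, 0.0067, 0, 0, 0.015],
    [-0.0095, 0.0067, 0, 0, 0.015],
    [-0.0095, 0.0067, -0.004, 0, 0.015],
    [-0.0095, 0.0067, -0.008, 0, 0.015],
    [-0.01, 0.0067, -0.015, 0, 0.015],
    [-0.0105, 0.0067, -0.022, 0, 0.015],
    [-0.011, 0.0067, -0.028, 0, 0.015],
    [-0.011, 0.0067, -0.028, 0, 0.015]
  ],
  "squeeze": 20
}}

```text
time: 6.7
tcp_pos: [343.5, 114.9, 136.0]
orientation: [0.273, 3.129, 0.001]
force: [-3.3, 0.0, -6.2]
opening: 20.7
grasp_force: 45.9
```

```bash
cat >> h.py <<'E'
def tilt():
    from bench import manip
    s=manip.sense();f=manip.grab_frame("wrist");q=held(s,f)
    print("TCP h,g,z",((s["tcp_pos"]-O)@h).round(1),((s["tcp_pos"]-O)@g).round(1),s["tcp_pos"][2].round(1),"F",s["force"].round(1),"grip",round(s["grasp_force"],1),round(s["opening"],1),"t",s["time"])
    k=q[(abs(q[:,0])<70)&(abs(q[:,1])<60)]
    if len(k)<40: print("nothing held");return
    # body top: RANSAC line
    rng=np.random.default_rng(0);best=(0,)
    for _ in range(500):
        a,b=k[rng.choice(len(k),2)]
        if abs(a[0]-b[0])<15: continue
        m=(b[1]-a[1])/(b[0]-a[0]);n=abs(k[:,1]-a[1]-m*(k[:,0]-a[0]))<.8
        if n.sum()>best[0]: best=(n.sum(),n)
    kk=k[best[1]];m,c=np.polyfit(kk[:,0],kk[:,1],1)
    print("tilt down deg",np.degrees(np.arctan(-m)).round(2),"top at TCP",c.round(2),"x range",np.percentile(kk[:,0],[1,99]).round(1),"n",best[0])
    return s,f
E
python3 -c "from h import *;tilt()"
```

```text
TCP h,g,z -210.6 -67.8 136.0 F [-3.3  0.  -6.2] grip 45.9 20.7 t 6.7
tilt down deg 10.7 top at TCP -4.8 x range [-38.4  28.2] n 1925
```

Request:
{"method": "move_arm", "body": {
  "motion": [
    [-0.002, 0, -0.008, 0, 0.015],
    [-0.003, 0, -0.014, 0, 0.015],
    [-0.005, 0, -0.02, 0, 0.015],
    [-0.007, 0, -0.026, 0, 0.015],
    [-0.009, 0, -0.032, 0, 0.015],
    [-0.0112, 0, -0.0375, 0, 0.015],
    [-0.0115, 0, -0.0385, 0, 0.015],
    [-0.0115, 0, -0.0385, 0, 0.015]
  ]
}}

```text
time: 7.55
tcp_pos: [355.1, 112.8, 175.5]
orientation: [0.274, 3.127, 0.001]
force: [-5.4, -0.8, 3.6]
opening: 20.7
grasp_force: 45.2
```

```bash
python3 -c "from h import *;tilt()"
```

```text
TCP h,g,z -198.8 -67.8 175.5 F [-5.4 -0.8  3.6] grip 45.2 20.7 t 7.55
tilt down deg 25.29 top at TCP -6.53 x range [-24.1  24.6] n 1147
```

Request:
{"method": "move_arm", "body": {
  "motion": [
    [0.004, 0, 0, 0, 0.015],
    [0.004, 0, -0.004, 0, 0.015],
    [0.003, 0, -0.008, 0, 0.015],
    [0.001, 0, -0.011, 0, 0.015],
    [0.001, 0, -0.011, 0, 0.015]
  ]
}}

```text
time: 8.1
tcp_pos: [354.3, 112.9, 185.1]
orientation: [0.274, 3.128, 0.0]
force: [0.7, -0.1, -3.6]
opening: 20.9
grasp_force: 44.4
```

```bash
python3 -c "from h import *;tilt()"
```

```text
TCP h,g,z -199.6 -67.9 185.1 F [ 0.7 -0.1 -3.6] grip 44.4 20.9 t 8.1
tilt down deg 26.18 top at TCP -6.51 x range [-23.5  24.2] n 1101
```

```bash
python3 - <<'E'
from h import *;from bench import manip
s=manip.sense();f=manip.grab_frame("wrist");q=held(s,f)
for a in range(-60,66,6):
    k=q[(q[:,0]>=a)&(q[:,0]<a+6)&(q[:,1]>-60)]
    if len(k):print(a,np.percentile(k[:,1],[10,50,90]).round(1),len(k),end=" | ")
F=manip.grab_frame("scene");uv=project(F,s["tcp_pos"])[0].astype(int);print(uv)
a=F["img"][uv[1]-50:uv[1]+70,uv[0]-80:uv[0]+80,::-1]
b=cv2.rotate(f["img"],cv2.ROTATE_180)[40:280,200:440,::-1]
cv2.imwrite("pics/c4.png",np.hstack([cv2.resize(a,(480,360),interpolation=cv2.INTER_CUBIC),cv2.resize(b,(320,360))[:, :320]]))
E
```

```text
-48 [-6.7 -3.   0.6] 275 | -42 [1.  3.  4.6] 141 | -30 [5. 5. 5.] 1 | -24 [2.6 3.7 4.7] 176 | -18 [-0.2  1.   2.1] 184 | -12 [-3.3 -2.  -0.7] 169 | -6 [-6.2 -5.1 -3.7] 145 | 0 [-9.1 -8.  -6.8] 139 | 6 [-12.  -11.   -9.7] 124 | 12 [-15.2 -13.8 -12.7] 110 | 18 [-18.2 -16.7 -15.4] 104 | 24 [-19.2 -18.8 -18. ] 18 | 30 [-30.7 -29.4 -28. ] 61 | 36 [-33.5 -32.  -30.6] 79 | 42 [-36.3 -34.9 -33.4] 73 | 48 [-39.5 -38.3 -36.9] 61 | 54 [-42.5 -41.3 -40.2] 58 | 60 [-45.5 -44.  -42.9] 55 | [312 128]
```

View pics/c4.png

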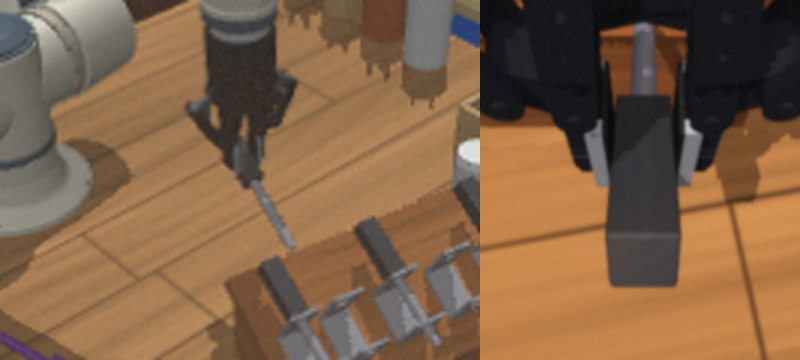

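The tilt is about 26°, free of the board, and the punch is centred in the fingers. Next: up, over the board edge, and in line with pocket1.

Request:
{"method": "move_arm", "body": {
  "motion": [
    [0, 0, -0.02, 0, 0.015],
    [-0.005, 0, -0.035, 0, 0.015],
    [-0.04, 0, -0.035, 0, 0.015],
    [-0.07, -0.0006, -0.03, 0, 0.015],
    [-0.085, -0.0006, -0.018, 0, 0.015],
    [-0.085, -0.0006, -0.004, 0, 0.015],
    [-0.085, -0.0006, -0.004, 0, 0.015],
    [-0.085, -0.0006, -0.004, 0, 0.015]
  ],
  "squeeze": 30
}}

```text
time: 9.05
tcp_pos: [436.5, 97.8, 188.0]
orientation: [-0.273, -3.128, 0.0]
force: [0.3, -0.1, -4.2]
opening: 20.9
grasp_force: 44.3
```

```bash
python3 - <<'E'
from h import *
s,f=tilt();pickle.dump((s,f),open("w5.pkl","wb"))
P=cloud(f,s).reshape(-1,3);P=P[np.isfinite(P[:,0])];T=T_of(s);q=(P-T[:3,3])@T[:3,:3]
# lateral centre of body & shank
for lo,hi in((-25,20),(35,60),(60,90)):
    m=(-q[:,0]>lo)&(-q[:,0]<hi)&(abs(-q[:,2]-(-6.5+.49*q[:,0]))<(2 if lo<0 else 16))&(abs(q[:,1])<14)
    print(lo,m.sum(),np.percentile(q[m,1],[2,98]).round(1) if m.sum() else "")
D=(P-O)@np.stack([X,g,N],1)
p=D[(abs(D[:,0])<6)&(abs(D[:,1]+68)<30)&(D[:,2]>-34)&(D[:,2]<22)]
print(len(p),np.percentile(p[:,1],[1,99]) if len(p)>9 else "",np.percentile(p[:,0],[10,50]) if len(p)>9 else "")
p=D[(abs(D[:,0]-60)<6)&(abs(D[:,1]+68)<30)&(D[:,2]>-34)&(D[:,2]<22)]
print(len(p),np.percentile(p[:,1],[1,99]) if len(p)>9 else "")
cv2.imwrite("pics/w5.png",cv2.resize(cv2.rotate(f["img"],cv2.ROTATE_180)[:240,120:520,::-1],None,fx=2,fy=2))
E
```

```text
TCP h,g,z -116.1 -68.5 188.0 F [ 0.3 -0.1 -4.2] grip 44.3 20.9 t 9.05
tilt down deg 26.21 top at TCP -6.51 x range [-23.1  24.3] n 1107
-25 3135 [-11.1   9.8]
35 416 [-6.6  4.9]
60 365 [-6.7  4.8]
698 [-86.22144018 -51.39640595] [-0.61865016  0.26232938]
0
```

View pics/w5.png

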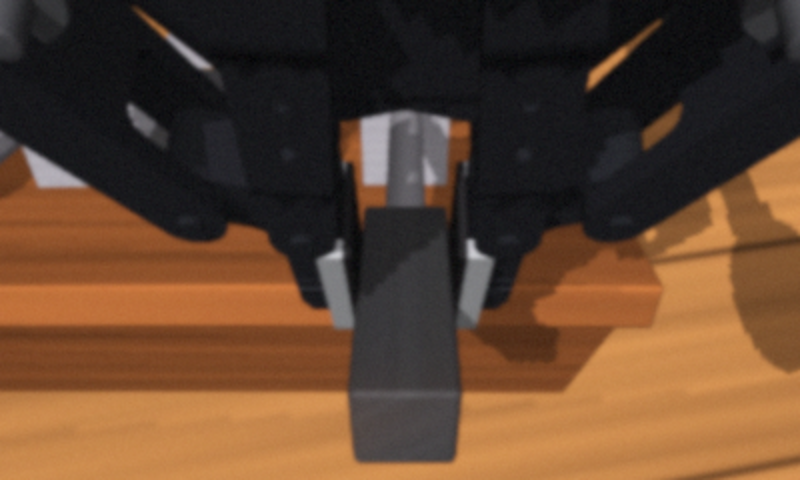

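The punch lines up with the plate at g −69.3, against the plate centre at −68.8. Now insert the first part.

Request:
{"method": "move_arm", "body": {
  "motion": [
    [0, 0.0005, -0.0015, 0, 0.015],
    [-0.004, 0.0005, 0.0008, 0, 0.015],
    [-0.0087, 0.0005, 0.0035, 0, 0.015],
    [-0.013, 0.0005, 0.006, 0, 0.015],
    [-0.0173, 0.0005, 0.0085, 0, 0.015],
    [-0.0217, 0.0005, 0.011, 0, 0.015],
    [-0.026, 0.0005, 0.0135, 0, 0.015],
    [-0.026, 0.0005, 0.0135, 0, 0.015]
  ]
}}

```text
time: 9.9
tcp_pos: [463.7, 93.4, 174.5]
orientation: [0.274, 3.129, -0.0]
force: [0.7, -0.8, -2.4]
opening: 20.9
grasp_force: 44.5
```

```bash
python3 -c "from h import *;tilt()"
```

```text
TCP h,g,z -88.5 -68.0 174.5 F [ 0.7 -0.8 -2.4] grip 44.5 20.9 t 9.9
tilt down deg 25.89 top at TCP -6.56 x range [-23.8  24.2] n 1103
```

Request:
{"method": "move_arm", "body": {
  "motion": [
    [-0.001, 0, -0.002, 0, 0.015],
    [-0.002, 0, -0.004, 0, 0.015],
    [-0.003, 0, -0.006, 0, 0.015],
    [-0.004, 0, -0.007, 0, 0.015],
    [-0.0055, 0, -0.0085, 0, 0.015],
    [-0.0055, 0, -0.0085, 0, 0.015]
  ],
  "squeeze": 20
}}

```text
time: 10.55
tcp_pos: [468.2, 92.7, 183.2]
orientation: [-0.273, -3.128, -0.0]
force: [-2.7, 0.6, -5.6]
opening: 20.6
grasp_force: 43.9
```

```bash
python3 -c "from h import *;tilt()"
```

```text
TCP h,g,z -83.9 -67.9 183.2 F [-2.7  0.6 -5.6] grip 43.9 20.6 t 10.55
tilt down deg 29.18 top at TCP -6.82 x range [-20.9  23.5] n 980
```

Request:
{"method": "move_arm", "body": {
  "motion": [
    [-0.0035, 0, 0.0035, 0, 0.015],
    [-0.009, 0, 0.0065, 0, 0.015],
    [-0.0145, 0, 0.0097, 0, 0.015],
    [-0.02, 0, 0.013, 0, 0.015],
    [-0.0255, 0, 0.016, 0, 0.015],
    [-0.031, 0, 0.0192, 0, 0.015],
    [-0.037, 0, 0.0226, 0, 0.015],
    [-0.0427, 0, 0.026, 0, 0.015],
    [-0.0427, 0, 0.026, 0, 0.015]
  ],
  "squeeze": 40
}}

```text
time: 11.5
tcp_pos: [511.3, 84.9, 156.9]
orientation: [0.274, 3.129, -0.0]
force: [-0.2, 0.1, -3.9]
opening: 20.8
grasp_force: 44.0
```

```bash
python3 -c "from h import *;tilt()"
```

```text
TCP h,g,z -40.1 -68.1 156.9 F [-0.2  0.1 -3.9] grip 44.0 20.8 t 11.5
tilt down deg 28.26 top at TCP -6.83 x range [-21.8  46.8] n 1065
```

Request:
{"method": "move_arm", "body": {
  "motion": [
    [-0.004, 0, 0.0024, 0, 0.015],
    [-0.008, 0, 0.0046, 0, 0.015],
    [-0.012, 0, 0.007, 0, 0.015],
    [-0.015, 0, 0.0087, 0, 0.015],
    [-0.0165, 0, 0.0095, 0, 0.015],
    [-0.0175, 0, 0.0101, 0, 0.015],
    [-0.0175, 0, 0.0101, 0, 0.015]
  ]
}}

```text
time: 12.25
tcp_pos: [527.9, 82.1, 147.4]
orientation: [0.274, 3.129, -0.0]
force: [0.9, 0.0, -4.4]
opening: 20.8
grasp_force: 44.0
```

```bash
python3 -c "from h import *;tilt()"
```

```text
TCP h,g,z -23.3 -67.9 147.4 F [ 0.9  0.  -4.4] grip 44.0 20.8 t 12.25
tilt down deg 28.1 top at TCP -6.85 x range [-22.1  30.1] n 1054
```

Request:
{"method": "move_arm", "body": {
  "motion": [
    [-0.001, 0, 0.0006, 0, 0.015],
    [-0.002, 0, 0.0012, 0, 0.015],
    [-0.003, 0, 0.0017, 0, 0.015],
    [-0.003, 0, 0.0017, 0, 0.015]
  ]
}}

```text
time: 12.7
tcp_pos: [530.8, 81.6, 145.6]
orientation: [-0.274, -3.13, 0.0]
force: [0.4, 0.2, -3.8]
opening: 20.6
grasp_force: 44.0
```

Request:
{"method": "move_arm", "body": {
  "motion": [
    [-0.001, 0, 0.0006, 0, 0.015],
    [-0.002, 0, 0.0012, 0, 0.015],
    [-0.002, 0, 0.0012, 0, 0.015]
  ]
}}

```text
time: 13.0
tcp_pos: [531.9, 81.5, 145.2]
orientation: [-0.273, -3.128, -0.0]
force: [-6.2, 0.2, 2.9]
opening: 21.0
grasp_force: 44.9
```

Request:
{"method": "move_arm", "body": {
  "motion": [
    [-0.001, 0, 0.0006, 0, 0.015],
    [-0.001, 0, 0.0006, 0, 0.015],
    [-0.001, 0, 0.0006, 0, 0.032],
    [-0.001, 0, 0.0006, 0, 0.032],
    [-0.001, 0, 0.0006, 0, 0.032],
    [0, 0, -0.02, 0, 0.032],
    [0, 0, -0.06, 0, 0.032],
    [0, 0, -0.1, 0, 0.032],
    [0.03, 0, -0.1, 0, 0.05],
    [0.05, 0, -0.1, 0, 0.05]
  ]
}}

```text
time: 14.0
tcp_pos: [483.6, 90.1, 246.6]
orientation: [0.274, 3.126, 0.001]
force: [0.0, 0.8, 0.1]
opening: 49.8
grasp_force: 0.0
```

```bash
python3 - <<'E'
from h import *;from bench import manip
s=manip.sense();print(s["force"].round(1),s["tcp_pos"].round(1))
f=manip.grab_frame("wrist");t=manip.grab_frame("top");pickle.dump((s,f,t),open("w6.pkl","wb"))
cv2.imwrite("pics/w6.png",cv2.rotate(f["img"],cv2.ROTATE_180)[:,:,::-1])
def prof(P,y):
    P=P.reshape(-1,3);P=P[np.isfinite(P[:,0])];D=(P-O)@np.stack([X,g,N],1)
    p=D[(abs(D[:,1]-y)<9)&(D[:,0]>-90)&(D[:,0]<-3)&(D[:,2]>0)&(D[:,2]<25)]
    print(y,len(p),np.percentile(p[:,0],[1,99]).round(1) if len(p)>9 else "",np.percentile(p[:,2],[10,90]).round(1) if len(p)>9 else "")
for P in(cloud(f,s),cloud(t)):
    for y in(-68.5,2.6,75.2): prof(P,y)
go(s,(345,-100,180),-10.04)
E
```

```text
[0.  0.8 0.1] [483.6  90.1 246.6]
-68.5 1259 [-71.6  -4.3] [3.6 8. ]
2.6 895 [-71.8 -18.4] [2.3 5.7]
75.2 0  
-68.5 0  
2.6 0  
75.2 0  
shift [ 103.7 -211.4   66. ] turn 0.03 curyaw -10.01
```

View pics/w6.png

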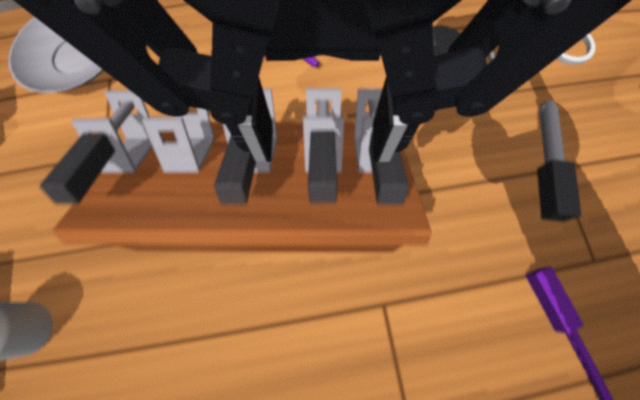

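The punch in pocket1 is seated: its tail is at deck x −71.6, the same as the racked neighbour at −71.8. Now spare C.

```bash
python3 - <<'E'
from h import *;from bench import manip
s=manip.sense();go(s,(493.6,-408.8,140),-2.1)
E
```

```text
shift [ -96.7 -489.9  105.6] turn -7.85 curyaw -9.95
```

Request:
{"method": "move_arm", "body": {
  "motion": [
    [-0.01, -0.05, 0, -1, 0.055],
    [-0.02, -0.1, 0, -2, 0.055],
    [-0.03, -0.15, 0, -3, 0.055],
    [-0.04, -0.2, 0.01, -4, 0.055],
    [-0.05, -0.25, 0.02, -5, 0.055],
    [-0.06, -0.3, 0.04, -6, 0.055],
    [-0.07, -0.35, 0.06, -7, 0.055],
    [-0.08, -0.4, 0.08, -7.9, 0.055],
    [-0.09, -0.445, 0.1, -7.9, 0.055],
    [-0.097, -0.49, 0.106, -7.9, 0.055]
  ]
}}

```text
time: 15.1
tcp_pos: [493.7, -395.1, 139.1]
orientation: [-0.057, -3.139, -0.003]
force: [0.4, 0.7, -0.5]
opening: 54.9
grasp_force: 0.0
```

Request:
{"method": "move_arm", "body": {
  "motion": [
    [0, 0, 0, 0, 0.055],
    [0, 0, 0, 0, 0.055]
  ]
}}

```text
time: 15.3
tcp_pos: [493.5, -394.5, 139.9]
orientation: [-0.061, -3.139, -0.003]
force: [0.3, -0.4, -0.3]
opening: 55.1
grasp_force: 0.0
```

```bash
python3 - <<'E'
from h import *;from bench import manip
s=manip.sense();go(s,(493.6,-408.8,25),-2.1);f=manip.grab_frame("wrist")
P=cloud(f,s).reshape(-1,3);P=P[np.isfinite(P[:,0])]
m=(P[:,2]>17)&(P[:,2]<26)&(abs(P[:,0]-493)<45)&(abs(P[:,1]+409)<18);q=P[m,:2]
print(m.sum(),cv2.minAreaRect(q.astype(np.float32)),np.percentile(q[:,0],[1,99]),q.mean(0),P[m,2].mean())
E
```

```text
shift [ -0.9 -14.5 114.8] turn -0.13 curyaw -2.23
2241 ((496.626708984375, -411.0992736816406), (22.037904739379883, 81.86918640136719), 88.34834289550781) [456.16957707 524.42260631] [ 488.95388641 -410.77792405] 21.277461242825364
```

Request:
{"method": "move_arm", "body": {
  "motion": [
    [-0.002, -0.0162, 0.04, -0.5, 0.05],
    [-0.002, -0.0162, 0.08, -0.5, 0.05],
    [-0.002, -0.0162, 0.105, -0.5, 0.05],
    [-0.002, -0.0162, 0.115, -0.5, 0.05],
    [-0.002, -0.0162, 0.115, -0.5, 0.05],
    [-0.002, -0.0162, 0.115, -0.5, 0.015],
    [-0.002, -0.0162, 0.115, -0.5, 0.015],
    [-0.002, -0.0162, 0.115, -0.5, 0.015],
    [-0.002, -0.0162, 0.115, -0.5, 0.015],
    [-0.002, -0.0162, 0.115, -0.5, 0.015]
  ],
  "squeeze": 40
}}

```text
time: 16.35
tcp_pos: [496.8, -410.3, 30.2]
orientation: [0.043, 3.137, -0.005]
force: [0.6, 0.9, 6.3]
opening: 21.1
grasp_force: 40.7
```

```bash
python3 - <<'E'
from h import *;from bench import manip
s=manip.sense();go(s,(345,-220,107),-10.04);W=O+h*(-221)+g*75.2;W[2]=107;print(W);go(s,W,-10.04)
E
```

```text
shift [156.7 185.8 -77.9] turn 8.45 curyaw -1.59
[358.18517219 257.49881511 107.        ]
shift [156.7 663.5 -79.4] turn 8.45 curyaw -1.59
```

Request:
{"method": "move_arm", "body": {
  "motion": [
    [0, 0, -0.04, 0, 0.015],
    [0.01, 0, -0.09, 0, 0.015],
    [0.04, 0.02, -0.13, 2, 0.015],
    [0.07, 0.05, -0.16, 4, 0.015],
    [0.1, 0.09, -0.16, 6, 0.015],
    [0.13, 0.13, -0.16, 8.5, 0.015],
    [0.15, 0.175, -0.16, 8.5, 0.015],
    [0.155, 0.22, -0.16, 8.5, 0.015],
    [0.155, 0.265, -0.16, 8.5, 0.015],
    [0.155, 0.31, -0.16, 8.5, 0.015]
  ]
}}

```text
time: 17.35
tcp_pos: [348.3, -93.7, 187.3]
orientation: [0.278, 3.128, -0.0]
force: [1.3, 0.1, -3.1]
opening: 20.6
grasp_force: 40.0
```

```bash
python3 - <<'E'
from h import *;from bench import manip
s,f=tilt();W=O+h*(-232)+g*75.2;W[2]=190;go(s,W,-10.04)
E
```

```text
TCP h,g,z -169.5 -272.3 187.3 F [ 1.3  0.1 -3.1] grip 40.0 20.6 t 17.35
tilt down deg 0.35 top at TCP -8.77 x range [-40.  28.] n 1920
shift [ 63.3 347.4  -2.8] turn -0.13 curyaw -10.17
```

Request:
{"method": "move_arm", "body": {
  "motion": [
    [0.008, 0.045, 0, 0, 0.015],
    [0.016, 0.09, 0, 0, 0.015],
    [0.024, 0.135, 0, 0, 0.015],
    [0.033, 0.18, 0, 0, 0.015],
    [0.042, 0.225, 0, 0, 0.015],
    [0.05, 0.27, 0, 0, 0.015],
    [0.058, 0.31, 0, 0, 0.015],
    [0.063, 0.335, 0.01, 0, 0.015],
    [0.063, 0.345, 0.04, 0, 0.015],
    [0.063, 0.345, 0.075, 0, 0.015]
  ]
}}

```text
time: 18.4
tcp_pos: [348.0, 257.3, 112.5]
orientation: [0.272, 3.127, 0.004]
force: [-0.2, -0.5, -3.1]
opening: 21.1
grasp_force: 40.6
```

Request:
{"method": "move_arm", "body": {
  "motion": [
    [0, 0, 0, 0, 0.015],
    [0, 0, 0, 0, 0.015]
  ]
}}

```text
time: 18.6
tcp_pos: [347.3, 255.1, 112.2]
orientation: [-0.277, -3.128, 0.001]
force: [0.1, 0.3, -3.0]
opening: 20.6
grasp_force: 40.6
```

```bash
python3 - <<'E'
from h import *;from bench import manip
s,f=tilt()
E
```

```text
TCP h,g,z -231.3 70.9 112.2 F [ 0.1  0.3 -3. ] grip 40.6 20.6 t 18.6
tilt down deg 0.14 top at TCP -8.76 x range [-39.7  27.5] n 1947
```

Request:
{"method": "move_arm", "body": {
  "motion": [
    [-0.01, 0.0043, 0, 0, 0.015],
    [-0.0193, 0.0043, 0, 0, 0.015],
    [-0.0193, 0.0043, -0.003, 0, 0.015],
    [-0.0193, 0.0043, -0.008, 0, 0.015],
    [-0.0195, 0.0043, -0.014, 0, 0.015],
    [-0.0198, 0.0043, -0.021, 0, 0.015],
    [-0.02, 0.0043, -0.028, 0, 0.015],
    [-0.021, 0.0043, -0.034, 0, 0.015],
    [-0.022, 0.0043, -0.04, 0, 0.015],
    [-0.022, 0.0043, -0.04, 0, 0.015]
  ],
  "squeeze": 30
}}

```text
time: 19.65
tcp_pos: [370.4, 256.4, 154.2]
orientation: [0.276, 3.127, 0.003]
force: [-4.8, 0.1, 0.3]
opening: 21.0
grasp_force: 39.7
```

```bash
python3 -c "from h import *;tilt()"
```

```text
TCP h,g,z -208.8 76.3 154.2 F [-4.8  0.1  0.3] grip 39.7 21.0 t 19.65
tilt down deg 12.6 top at TCP -9.83 x range [-41.3  25.5] n 1854
```

Request:
{"method": "move_arm", "body": {
  "motion": [
    [0.009, -0.001, 0, 0, 0.015],
    [0.009, -0.001, 0.008, 0, 0.015],
    [0.009, -0.001, 0.013, 0, 0.015],
    [0.003, -0.001, 0.013, 0, 0.015],
    [-0.001, -0.001, 0.013, 0, 0.015],
    [-0.003, -0.001, 0.013, 0, 0.015],
    [-0.003, -0.001, 0.013, 0, 0.015]
  ]
}}

```text
time: 20.4
tcp_pos: [373.3, 254.2, 139.1]
orientation: [0.277, 3.129, 0.0]
force: [0.5, -0.0, -2.9]
opening: 20.7
grasp_force: 39.3
```

```bash
python3 -c "from h import *;tilt()"
```

```text
TCP h,g,z -205.6 74.6 139.1 F [ 0.5 -0.  -2.9] grip 39.3 20.7 t 20.4
tilt down deg 13.39 top at TCP -9.83 x range [-41.1  25.1] n 1831
```

Request:
{"method": "move_arm", "body": {
  "motion": [
    [-0.002, 0, -0.004, 0, 0.015],
    [-0.002, 0, -0.008, 0, 0.015],
    [-0.0025, 0, -0.013, 0, 0.015],
    [-0.004, 0, -0.018, 0, 0.015],
    [-0.0055, 0, -0.023, 0, 0.015],
    [-0.007, 0, -0.028, 0, 0.015],
    [-0.007, 0, -0.028, 0, 0.015]
  ]
}}

```text
time: 21.15
tcp_pos: [379.9, 253.3, 168.0]
orientation: [0.276, 3.129, 0.001]
force: [-1.3, 0.3, -4.5]
opening: 20.6
grasp_force: 37.8
```

```bash
python3 -c "from h import *;tilt()"
```

```text
TCP h,g,z -198.9 74.8 168.0 F [-1.3  0.3 -4.5] grip 37.8 20.6 t 21.15
tilt down deg 23.98 top at TCP -11.04 x range [-35.8  22. ] n 1472
```

Request:
{"method": "move_arm", "body": {
  "motion": [
    [-0.0015, 0, -0.004, 0, 0.015],
    [-0.003, 0, -0.008, 0, 0.015],
    [-0.0045, 0, -0.011, 0, 0.015],
    [-0.006, 0, -0.0145, 0, 0.015],
    [-0.006, 0, -0.0145, 0, 0.015]
  ]
}}

```text
time: 21.7
tcp_pos: [385.9, 252.3, 182.9]
orientation: [0.276, 3.128, 0.002]
force: [-3.7, 0.5, -0.1]
opening: 20.6
grasp_force: 37.4
```

```bash
python3 -c "from h import *;tilt()"
```

```text
TCP h,g,z -192.8 74.9 182.9 F [-3.7  0.5 -0.1] grip 37.4 20.6 t 21.7
tilt down deg 27.54 top at TCP -11.65 x range [-31.9  20.8] n 1267
```

Request:
{"method": "move_arm", "body": {
  "motion": [
    [0.006, 0, 0, 0, 0.015],
    [0.006, 0, -0.025, 0, 0.015],
    [0, 0, -0.045, 0, 0.015],
    [-0.035, 0, -0.048, 0, 0.015],
    [-0.065, 0, -0.042, 0, 0.015],
    [-0.079, 0, -0.028, 0, 0.015],
    [-0.079, 0, -0.014, 0, 0.015],
    [-0.079, 0, -0.014, 0, 0.015],
    [-0.079, 0, -0.014, 0, 0.015]
  ]
}}

```text
time: 22.65
tcp_pos: [462.0, 238.4, 194.6]
orientation: [-0.275, -3.128, 0.001]
force: [-0.8, 0.7, -3.0]
opening: 20.7
grasp_force: 37.1
```

```bash
python3 - <<'E'
from h import *
s,f=tilt();pickle.dump((s,f),open("w7.pkl","wb"))
P=cloud(f,s).reshape(-1,3);P=P[np.isfinite(P[:,0])];T=T_of(s);q=(P-T[:3,3])@T[:3,:3]
for lo,hi in((-25,15),(35,60),(55,75),(75,110)):
    m=(-q[:,0]>lo)&(-q[:,0]<hi)&(abs(-q[:,2]-(-11.65+.52*q[:,0]))<(2 if lo<0 else 14))&(abs(q[:,1])<14)
    print(lo,m.sum(),np.percentile(q[m,1],[2,98]).round(1) if m.sum() else "")
k=held(s,f)
for a in range(-44,90,3):
    j=k[(k[:,0]>=a)&(k[:,0]<a+3)]
    if len(j):print(a,np.median(j[:,1]).round(1),end=" | ")
D=(P-O)@np.stack([X,g,N],1)
p=D[(abs(D[:,0])<6)&(abs(D[:,1]-75)<30)&(D[:,2]>-34)&(D[:,2]<22)]
print(len(p),np.percentile(p[:,1],[1,99]),np.percentile(p[:,0],[10,50]))
E
```

```text
TCP h,g,z -115.4 74.5 194.6 F [-0.8  0.7 -3. ] grip 37.1 20.7 t 22.65
tilt down deg 27.29 top at TCP -11.64 x range [-32.1  20.7] n 1262
-25 2695 [-11.1   9.8]
35 393 [-6.4  5.1]
55 258 [-6.5  5.1]
75 186 [-6.2  4.7]
-44 2.8 | -41 -195.2 | -38 -194.9 | -35 -94.8 | -32 3.9 | -29 2.5 | -26 0.8 | -23 -0.7 | -20 -2.1 | -17 -3.6 | -14 -5.2 | -11 -6.8 | -8 -8.2 | -5 -9.7 | -2 -11.5 | 1 -12.9 | 4 -14.6 | 7 -15.9 | 10 -17.4 | 13 -19.1 | 16 -20.6 | 19 -22.2 | 25 -31.6 | 28 -33.1 | 31 -34.7 | 34 -36.5 | 37 -37.7 | 40 -38.9 | 43 -40.9 | 46 -42.5 | 49 -44.0 | 52 -45.4 | 55 -47.0 | 58 -48.8 | 61 -50.7 | 64 -52.2 | 67 -53.4 | 70 -54.9 | 73 -56.4 | 76 -58.4 | 79 -59.7 | 82 -61.5 | 85 -63.0 | 88 -64.3 | 894 [58.07942246 92.94813411] [-0.42277211  0.53951318]
```

Request:
{"method": "move_arm", "body": {
  "motion": [
    [-0.0014, 0.0015, -0.0024, 0, 0.015],
    [-0.0054, 0.0015, -0.0003, 0, 0.015],
    [-0.01, 0.0015, 0.002, 0, 0.015],
    [-0.0147, 0.0015, 0.0045, 0, 0.015],
    [-0.019, 0.0015, 0.0067, 0, 0.015],
    [-0.0236, 0.0015, 0.009, 0, 0.015],
    [-0.028, 0.0015, 0.0113, 0, 0.015],
    [-0.0325, 0.0015, 0.0136, 0, 0.015],
    [-0.037, 0.0015, 0.016, 0, 0.015],
    [-0.037, 0.0015, 0.016, 0, 0.015]
  ]
}}

```text
time: 23.7
tcp_pos: [500.3, 233.0, 178.8]
orientation: [-0.277, -3.129, 0.001]
force: [0.6, -0.4, -4.0]
opening: 21.0
grasp_force: 37.2
```

```bash
python3 -c "from h import *;tilt()"
```

```text
TCP h,g,z -76.8 75.8 178.8 F [ 0.6 -0.4 -4. ] grip 37.2 21.0 t 23.7
tilt down deg 27.32 top at TCP -11.68 x range [-32.1  20.6] n 1279
```

Request:
{"method": "move_arm", "body": {
  "motion": [
    [-0.001, 0, -0.002, 0, 0.015],
    [-0.002, 0, -0.0035, 0, 0.015],
    [-0.003, 0, -0.0052, 0, 0.015],
    [-0.003, 0, -0.0052, 0, 0.015],
    [-0.0068, 0, -0.002, 0, 0.015],
    [-0.0111, 0, 0.0005, 0, 0.015],
    [-0.0155, 0, 0.003, 0, 0.015],
    [-0.02, 0, 0.0056, 0, 0.015],
    [-0.02, 0, 0.0056, 0, 0.015]
  ]
}}

```text
time: 24.65
tcp_pos: [520.3, 229.4, 173.1]
orientation: [-0.277, -3.129, 0.001]
force: [-0.1, 0.4, -4.9]
opening: 20.8
grasp_force: 36.7
```

```bash
python3 -c "from h import *;tilt()"
```

```text
TCP h,g,z -56.5 75.8 173.1 F [-0.1  0.4 -4.9] grip 36.7 20.8 t 24.65
tilt down deg 29.46 top at TCP -11.94 x range [-29.8  63.2] n 1185
```

Request:
{"method": "move_arm", "body": {
  "motion": [
    [-0.0035, 0, 0.0036, 0, 0.015],
    [-0.0085, 0, 0.0065, 0, 0.015],
    [-0.0135, 0, 0.0094, 0, 0.015],
    [-0.0185, 0, 0.0123, 0, 0.015],
    [-0.0235, 0, 0.0152, 0, 0.015],
    [-0.0285, 0, 0.018, 0, 0.015],
    [-0.034, 0, 0.0212, 0, 0.015],
    [-0.034, 0, 0.0212, 0, 0.015]
  ],
  "squeeze": 40
}}

```text
time: 25.5
tcp_pos: [553.6, 223.4, 151.9]
orientation: [-0.277, -3.129, 0.001]
force: [-0.3, -0.8, -2.5]
opening: 20.9
grasp_force: 40.7
```

```bash
python3 -c "from h import *;tilt()"
```

```text
TCP h,g,z -22.6 75.7 151.9 F [-0.3 -0.8 -2.5] grip 40.7 20.9 t 25.5
tilt down deg 28.72 top at TCP -11.9 x range [-30.4  29.2] n 1225
```

Request:
{"method": "move_arm", "body": {
  "motion": [
    [-0.0017, 0, 0.001, 0, 0.015],
    [-0.0035, 0, 0.002, 0, 0.015],
    [-0.0052, 0, 0.003, 0, 0.015],
    [-0.006, 0, 0.0035, 0, 0.015],
    [-0.006, 0, 0.0035, 0, 0.015]
  ]
}}

```text
time: 26.05
tcp_pos: [559.1, 222.7, 149.1]
orientation: [-0.276, -3.129, 0.0]
force: [-0.6, -0.8, -2.1]
opening: 20.8
grasp_force: 40.7
```

Request:
{"method": "move_arm", "body": {
  "motion": [
    [-0.001, 0, 0.0006, 0, 0.015],
    [-0.002, 0, 0.0012, 0, 0.015],
    [-0.002, 0, 0.0012, 0, 0.015]
  ]
}}

```text
time: 26.35
tcp_pos: [560.6, 222.5, 148.5]
orientation: [-0.276, -3.129, -0.0]
force: [-3.6, -0.7, 0.1]
opening: 20.6
grasp_force: 41.1
```

Request:
{"method": "move_arm", "body": {
  "motion": [
    [-0.001, 0, 0.0006, 0, 0.015],
    [-0.001, 0, 0.0006, 0, 0.015]
  ]
}}

```text
time: 26.55
tcp_pos: [560.9, 222.5, 148.6]
orientation: [-0.275, -3.127, -0.0]
force: [-8.2, -0.4, 5.0]
opening: 20.6
grasp_force: 41.5
```

Solid contact of about 11 N along the axis. Push a touch more, release and back off.

Request:
{"method": "move_arm", "body": {
  "motion": [
    [-0.001, 0, 0.0006, 0, 0.015],
    [-0.001, 0, 0.0006, 0, 0.015],
    [-0.001, 0, 0.0006, 0, 0.032],
    [-0.001, 0, 0.0006, 0, 0.032],
    [-0.001, 0, 0.0006, 0, 0.032],
    [0, 0, -0.02, 0, 0.032],
    [0, 0, -0.06, 0, 0.032],
    [0.01, 0, -0.1, 0, 0.032],
    [0.06, 0, -0.13, 0, 0.085],
    [0.1, 0.05, -0.13, 0, 0.085]
  ]
}}

```text
time: 27.55
tcp_pos: [483.2, 271.5, 282.1]
orientation: [0.284, 3.121, 0.005]
force: [0.6, 1.1, 0.7]
opening: 60.1
grasp_force: 0.0
```

```bash
python3 - <<'E'
from h import *;from bench import manip
s=manip.sense();print(s["force"].round(1),s["tcp_pos"].round(1),s["time"])
f=manip.grab_frame("wrist");t=manip.grab_frame("top")
P=cloud(f,s).reshape(-1,3);P=P[np.isfinite(P[:,0])];D=(P-O)@np.stack([X,g,N],1)
for y in(-68.5,2.6,75.2,-125,128,138):
    p=D[(abs(D[:,1]-y)<9)&(D[:,0]>-90)&(D[:,0]<-3)&(D[:,2]>0)&(D[:,2]<25)]
    if len(p)>9: print(y,len(p),np.percentile(p[:,0],[1,99]).round(1),np.percentile(p[:,2],[10,90]).round(1))
a=cv2.rotate(f["img"],cv2.ROTATE_180)[40:290,:400,::-1];b=t["img"][150:250,180:340,::-1]
cv2.imwrite("pics/c8.png",np.hstack([a,cv2.resize(b,(400,250),interpolation=cv2.INTER_CUBIC)]))
E
```

```text
[0.6 1.1 0.7] [483.2 271.5 282.1] 27.55
-68.5 847 [-71.8  -4. ] [3.5 8.2]
2.6 684 [-71.7 -12.2] [2.4 6.5]
75.2 873 [-71.4  -4.4] [3.7 8.2]
-125 692 [-72.   -4.4] [2.5 7.2]
128 317 [-71.5  -3.7] [2.1 7.3]
138 798 [-71.8  -3.8] [2.2 7.4]
```

View pics/c8.png

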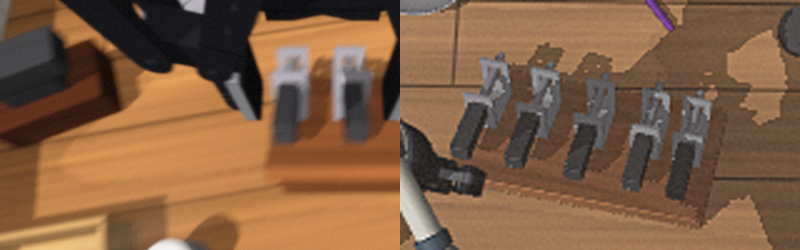

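All five tails sit at the same depth (deck x −71.4 to −72.0), and the top view (right half of the crop) shows shanks through both plates in every pocket. Settle briefly and hand in.

Request:
{"method": "move_arm", "body": {
  "motion": [
    [0, 0, 0, 0, 0.085],
    [0, 0, 0, 0, 0.085],
    [0, 0, 0, 0, 0.085]
  ]
}}

```text
time: 27.95
tcp_pos: [483.3, 272.4, 275.3]
orientation: [-0.279, -3.128, 0.002]
force: [-0.3, -0.2, -0.6]
opening: 85.0
grasp_force: 0.0
```

```bash
python3 -c "
from bench import manip
print(manip.sign_off())"
```

```text
the job is handed in; nothing more can be done
None
```

Both spare punches are fully home in the two empty pockets (pocket1 and pocket3), their tails level with the punches already in the rack, and the job was handed in at about 28 s; sign-off gave no verdict.

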